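Dial the grinder's child lock, then prime it with the front button

ROBOT

A 7-joint arm with a two-finger parallel gripper is mounted at the origin on the work surface. World frame = base frame: x ahead of the robot, y to its left, z up, the work surface at z = 0. Lengths are in m, angles in rad, forces in N, time in s.
With the tool pointing down it reaches from about 0.4 to 0.75 m from the base axis. Payload 19.5 kg.
Tool frame: the origin (TCP) lies on the centre line of the jaws, within the pads' length; the fingertips stand 17 mm ahead of it and the grasp point (between the pads) lies 2 mm behind it; z points along the fingers, y is the direction in which the jaws open and shut (so a half turn about z gives the same grasp; the last joint's range is limited). The gripper opens to 85 mm and grips with 20 to 120 N. Pads are 22 mm wide; open, the fingers measure 114 mm over their backs; the gripper's body (76 mm by 85 mm) begins 54 mm behind the grasp point. The pads swing forward as they close: fully open they stand 13 mm farther back than shut.
Start: joints at [-1.239, 0.707, -0.028, 1.485, 0.022, 0.951, -0.075], TCP at [0.21, 0.535, 0.248] pointing down, gripper open.
Joint ranges: [-2.71, 2.71], [-0.32, 2.16], [-1.57, 1.52], [0, 2.45], [-1.46, 4.6], [0, 2.02], [-2.83, 2.83]. Speed limits (rad/s): [1.89, 1.89, 2.57, 2.57, 3.01, 3.01, 3.01].

INTERFACE

Orientations are given as a 3x3 rotation matrix whose columns are the frame's x, y, z axes.
In Python, from rig import status, optics, workorder gives the robot as it stands.
- The arm moves only by the shell command python3 -m pendant 'ROWS'. ROWS is text: rows parted by semicolons, each of 7 numbers parted by spaces: the shift along the tool's x, y, z in units of 40 mm (1.0 is 40 mm), then the turn, a rotation vector about the tool's x, y, z in units of 5 degrees (1.0 is 5 degrees), then the opening, from 0 (shut) to 1 (fully open). In form: x y z ax ay az fingers; .... A call has exactly 5 rows; each row is the pose to reach, as a shift and turn from the pose commanded when the call began, along the tool's axes at that moment; what a row does not reach only later rows make up. A row lasts 1/8 s, in which the tool goes at most 62.5 mm and 10.7 degrees, less where a joint would pass 70% of its speed; a pose out of reach is approached as far as the arm can. A call with a gripper value outside its range is refused whole. The fingers move at their own pace and stop on an object; the grip force is fixed at half the most. Time passes only in rows, so rows that repeat a pose let the fingers close, or fill a call up. It gives the time, the measured TCP pose, the force and the opening at its end, in the units of the state.
- status.sense(): the state, without advancing time (a new reading comes with each control period).
- optics.grab_frame(name): name is "scene" or "top"; returns the picture (420x560x3 uint8, red, green, blue); there is no depth.
- optics.camera_model(name): a dict with "mtx" (3x3 intrinsics, pixels), "D" ([k1, k2, p1, p2, k3] as OpenCV has them; the pictures are not rectified), "camera_from_world" (4x4, takes a point from world to camera coordinates). Camera axes: x right, y up, looking along -z (the intrinsics and any distortion apply to the point x, -y, -z); pixel columns grow to the right and rows downward; lengths in m; the calibration is good to about 2 mm. A picture is of the moment at which its call begins. camera_model takes no time and is no camera call.
- workorder.finish_job(): hands the job in, once; it reports no verdict.
The state is a dict: "t": time; "q": joint angles; "qvel": joint speeds; "effort": joint torques, N m; "position": TCP position; "eef_rot": TCP orientation; "force": force on the tool from outside, world axes, zero at the start; "moment": the same for the moment, N m; "opening": opening from 0.0 (shut) to 1.0 (fully open).
Only numpy, scipy, OpenCV 4.12 (cv2) and the standard library are available. Lean on these libraries where they do the work, as an engineer would, in place of code of your own. Each camera call takes 0.05 s, during which the arm holds its last target.

TASK

Unlock the coffee grinder's child lock with the dial on its top: turn the dial clockwise until you feel it lean firmly on its sprung stop and hold it there a moment, then turn it anticlockwise, past the mark, firmly onto the other stop in the same way, then clockwise again until the white line on the dial meets the white line on the housing. Never force the dial hard against a stop, and leave the dial lined up. Finally press the grinder's front button fully in, hold it a moment and let go, leaving the saucer, cup, brush and moka base where they are.

Things in the scene. Friction and masses are not known exactly. Their poses are not given: they have to be found in the camera images.
- grinder: Stainless coffee grinder fixed to the slab: an upright tower 104 mm across, and a nose 75 mm wide reaching 125 mm out along its -x (front), carrying the button. Origin: centre of the tower's underside, z up. On the tower sits a black lock housing 92 mm across, upper face 162 mm above the slab.
- knob: The dial's grip with the lock lug under it: a flat-sided black bar 48 mm long (own x), 16 mm thick (own y), 28 mm tall, from 171 to 199 mm above the slab, on the dial's steel disc (68 mm across, top 171 mm up). Origin on the turning axis at slab level, z up; turns with the dial. A white line on the bar runs to its -x end.
- knob_grip (a point): Point on the dial's turning axis inside the bar grip, 190 mm above the slab (9 mm below the bar's top); axes as knob. Grip the bar across its 16 mm thickness, from above, firmly (about 60 N).
- dial (a joint): Dial angle in rad, positive clockwise seen from above, 0 when its white line meets the housing's (at the front, grinder's -x). Starts within 0.3 of 0. Lined up: within 0.07. Friction 0.03 N m; it stays where left. Hidden sprung stops are first met between 0.45 and 0.70 rad clockwise and, independently, 0.45 to 0.70 anticlockwise: different every time, only to be felt.
- lock_axis (a point): Point on the dial's axis in the housing, 156 mm above the slab; axes as grinder. From first contact each hidden stop resists with 4 N m per rad more (plus friction). Leaning firmly: 0.1 to 0.4 N m from the stop, held half a second (aim for 0.2 to 0.25). Over 0.42 N m, 6 degrees past contact, is forcing and damages the lock.
- housing_mark (a point): Centre of the short white line (10 mm long, radial) on the lock housing's upper face, 40 mm in front of the dial's axis (grinder's -x), 162 mm above the slab; axes as grinder.
- button (a joint): How far the button is pressed, in m: 0 out, 0.006 fully in (0.0045 or more counts as fully in; keep it there about 0.3 s). A spring pushes it back; fully in takes 5 N. Do not press it while the dial is not lined up.
- button_top (a point): Centre of the button's face: red disc 26 mm across in a black collar on the nose's sloping face. Own z: outward normal, 35 degrees from vertical towards the front (grinder's -x); it moves in along -z. At rest the face is about 126 mm above the slab, 98 mm in front of the tower's axis, 10 mm above the collar.
- saucer: White porcelain saucer, 136 mm across, 18 mm high, loose; bystander. Origin: centre of its underside.
- dosing_cup: Steel dosing cup, 58 mm across, 55 mm high, loose; bystander. Origin: centre of its underside.
- moka_base: Round aluminium moka base, an open pot 80 mm across, 75 mm high, loose; bystander. Origin: centre of its underside.
- brush: Black plastic brush handle with its flat head, 135 mm long along its x, 30 mm wide, 12 mm high, lying flat, loose; bystander. Origin on its underside.
Things that resemble listed ones, but are neither listed nor needed, are in the scene too. There is more than one size of the grinder; the one meant has the size given above.

How it is judged:
By the outcome, as a careful person would: the job done as asked, in the order asked, and still so for the second after the job is handed in, with the robot touching nothing.
It also fails if it takes over 64 s, if anything falls off the work surface, if the arm or the gripper's body presses on something with over 40 N, if the wrist force passes 120 N, or if a joint passes its speed limit or range.

## Working session

There is one attempt and no reset: what is moved stays moved. The work goes in short steps, Python scripts to look and compute and a shell command to move; the robot and the scene stay as the last step left them, time stands still between calls to the robot, and variables do not carry over. Pictures are saved under pics/ and viewed, and the job is handed in when it is done.

```bash
mkdir -p pics; ls; python3 - <<'E'
from rig import status, optics
import cv2
s=status.sense()
for k in s: print(k, s[k])
for n in ("scene","top"):
    cv2.imwrite(f"pics/{n}0.png", optics.grab_frame(n)[:,:,::-1]); m=optics.camera_model(n); print(n,m)
E
```

```text
pics
t 0.0
q [-1.23870151  0.7070927  -0.02760964  1.48498638  0.02200361  0.95089184
 -0.07547977]
qvel [-1.58673440e-03 -1.11710323e-03  2.69913731e-04 -8.25504815e-05
  4.03992408e-04  1.05803064e-03 -1.41954463e-03]
effort [ 4.08871529e-04 -8.83187199e+01  1.23475481e+00 -2.36158204e+01
  1.68908096e-02  6.50108748e-03 -2.81673300e-05]
position [0.20987888 0.53507192 0.2478364 ]
eef_rot [[-9.30954445e-01  3.65135174e-01 -3.53563960e-04]
 [ 3.65135343e-01  9.30953892e-01 -1.01588931e-03]
 [-4.17851760e-05 -1.07484537e-03 -9.99999421e-01]]
force [-0.40708713  0.14841483 -0.18887225]
moment [-0.03905664  0.02448013  0.01150062]
opening 0.9987420677430668
scene {'mtx': array([[399.00622057,   0.        , 281.28892212],
       [  0.        , 399.00622057, 211.09416894],
       [  0.        ,   0.        ,   1.        ]]), 'D': array([0.02634819, 0.        , 0.        , 0.        , 0.        ]), 'camera_from_world': array([[ 0.5446892 ,  0.83862955, -0.00376155, -0.3836421 ],
       [-0.78806387,  0.51337057,  0.33971458,  0.38596059],
       [ 0.28682576, -0.18207452,  0.94052105, -1.08208691],
       [ 0.        ,  0.        ,  0.        ,  1.        ]])}
top {'mtx': array([[539.85313921,   0.        , 276.61239336],
       [  0.        , 539.85313921, 210.71506423],
       [  0.        ,   0.        ,   1.        ]]), 'D': array([-0.17231315,  0.        ,  0.        ,  0.        ,  0.        ]), 'camera_from_world': array([[-0.02322675, -0.99970556, -0.00702198,  0.0646455 ],
       [ 0.99412187, -0.02383883,  0.10560976, -0.60118918],
       [-0.10574606, -0.00452773,  0.99438286, -1.14308091],
       [ 0.        ,  0.        ,  0.        ,  1.        ]])}
```

View pics/scene0.png

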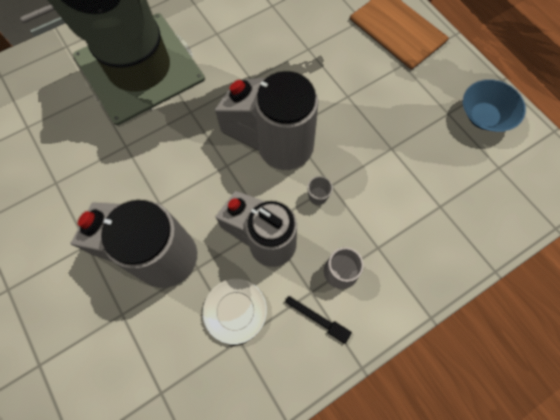

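View pics/top0.png

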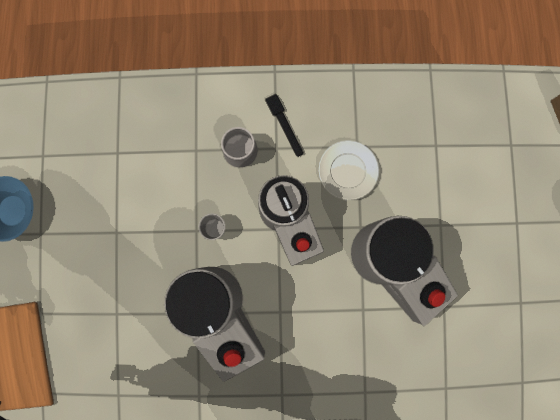

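Candidates for the grinder in the top view are (283,200), which is small with a dial bar, and (400,250) and (198,302), which are larger with no bar. In the scene view they are at (270,220), (140,240) and (287,110). By the description I choose the small one with the bar. Next I'll check it in a close crop.

```bash
cat > h.py <<'E'
import numpy as np, cv2
from rig import status, optics
def ray(n,px):
    m=optics.camera_model(n); T=m["camera_from_world"]
    u=cv2.undistortPoints(np.array([[px]],float),m["mtx"],m["D"])[0,0]
    d=T[:3,:3].T@np.array([u[0],-u[1],-1]); c=-T[:3,:3].T@T[:3,3]
    return c,d
def onz(n,px,z):
    c,d=ray(n,px); return c+d*(z-c[2])/d[2]
def proj(n,P):
    m=optics.camera_model(n); T=m["camera_from_world"]
    p=T[:3,:3]@np.asarray(P,float)+T[:3,3]
    return cv2.projectPoints(np.array([[p[0],-p[1],-p[2]]]),np.zeros(3),np.zeros(3),m["mtx"],m["D"])[0].ravel()
def crop(n,img,x,y,w,h,k,name):
    c=cv2.resize(img[y:y+h,x:x+w,::-1],None,fx=k,fy=k,interpolation=cv2.INTER_CUBIC); cv2.imwrite(name,c)
E
python3 - <<'E'
from h import *
a=optics.grab_frame("top"); b=optics.grab_frame("scene")
np.save("top.npy",a); np.save("scene.npy",b)
crop("top",a,245,165,100,105,7,"pics/c_top.png"); crop("scene",b,210,180,100,90,7,"pics/c_sc.png")
E
```

```text
(no output)
```

View pics/c_top.png

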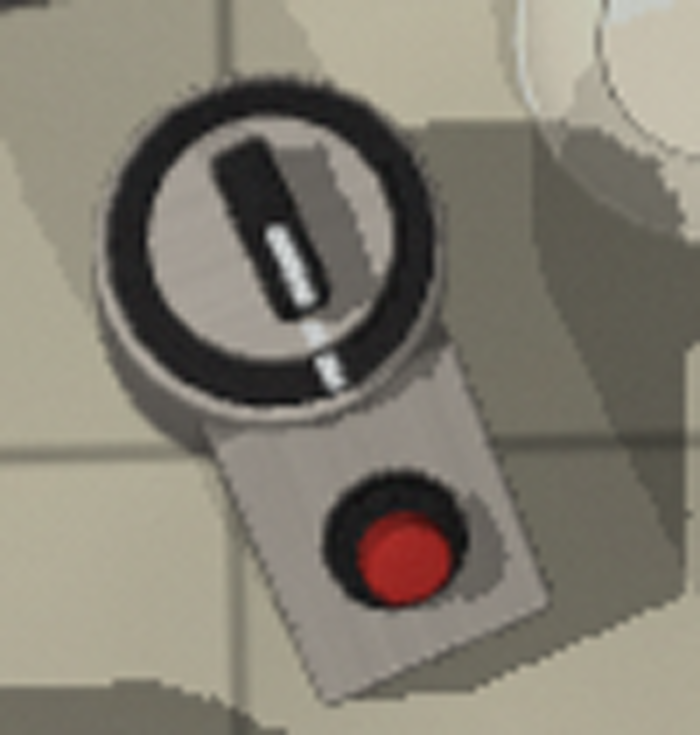

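View pics/c_sc.png

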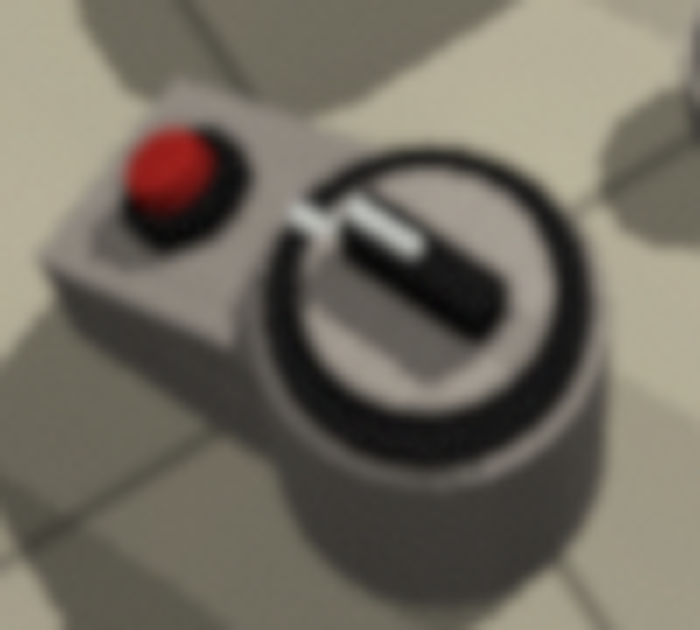

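```bash
cat > meas.py <<'E'
from h import *
from scipy.optimize import least_squares
def circ(P):
    f=lambda p: np.hypot(P[:,0]-p[0],P[:,1]-p[1])-p[2]
    r=least_squares(f,[*P.mean(0),.04],loss="soft_l1",f_scale=.001); return r.x, np.sqrt((f(r.x)**2).mean())
K=6
def up(img,x,y,w,h): return cv2.resize(img[y:y+h,x:x+w],None,fx=K,fy=K,interpolation=cv2.INTER_CUBIC)
def px(c,x,y): return (np.asarray(c,float)+.5)/K-.5+[x,y]
def bars(n,img,box,zz=(.199,.162)):
    x,y,w,h=box; I=up(img,*box).astype(int)
    white=((I.min(2)>185)).astype(np.uint8)
    k,l,st,ce=cv2.connectedComponentsWithStats(white)
    out=[]
    for i in range(1,k):
        if st[i,4]<60: continue
        pts=np.argwhere(l==i)[:,::-1]
        out.append((st[i,4],px(ce[i],x,y),pts))
    return out
E
python3 - <<'E'
from meas import *
for n,box in (("top",(255,172,60,65)),("scene",(238,195,66,60))):
    img=np.load(n+".npy"); x,y,w,h=box
    I=up(img,*box).astype(int); g=I.max(2)
    dark=((g<75)).astype(np.uint8)
    cs,hi=cv2.findContours(dark,cv2.RETR_CCOMP,cv2.CHAIN_APPROX_NONE)
    for i,c in enumerate(cs):
        if len(c)<150: continue
        for z in (.162,.171,.199):
            P=np.array([onz(n,px(p[0],x,y),z)[:2] for p in c[::3]])
            (r,e)=circ(P); print(n,i,hi[0][i][3],len(c),z,r.round(4),e.round(4))
    for a,c,p in bars(n,img,box): print("white",a,c, onz(n,c,.199).round(4),onz(n,c,.162).round(4))
for n,box in (("top",(285,225,40,35)),("scene",(220,190,30,30))):
    img=np.load(n+".npy").astype(int); m=(img[...,0]>120)&(img[...,1]<70)
    yy,xx=np.nonzero(m); s=(xx>=box[0])&(xx<box[0]+box[2])&(yy>=box[1])&(yy<box[1]+box[3])
    c=(xx[s].mean(),yy[s].mean()); print("red",n,s.sum(),c,onz(n,c,.126).round(4))
E
```

```text
top 0 -1 208 0.162 [0.5282 0.0034 0.0175] 0.0037
top 0 -1 208 0.171 [0.5277 0.0038 0.0174] 0.0037
top 0 -1 208 0.199 [0.5263 0.0049 0.0169] 0.0036
top 4 -1 359 0.162 [0.6144 0.0358 0.0182] 0.0063
top 4 -1 359 0.171 [0.6132 0.0359 0.018 ] 0.0062
top 4 -1 359 0.199 [0.6096 0.0362 0.0175] 0.006
top 5 4 169 0.162 [0.6046 0.0314 0.0084] 0.0032
top 5 4 169 0.171 [0.6035 0.0315 0.0083] 0.0032
top 5 4 169 0.199 [0.6001 0.0319 0.0081] 0.0031
top 6 -1 1445 0.162 [0.6112 0.0363 0.0439] 0.0062
top 6 -1 1445 0.171 [0.6101 0.0363 0.0435] 0.0061
top 6 -1 1445 0.199 [0.6065 0.0366 0.0423] 0.006
white 545 [285.99740061 202.29587156] [0.6002 0.0318 0.199 ] [0.6047 0.0313 0.162 ]
white 214 [289.45716511 212.22741433] [0.5814 0.0258 0.199 ] [0.5852 0.0251 0.162 ]
white 179 [291.62243948 217.47811918] [0.5715 0.022  0.199 ] [0.5749 0.0212 0.162 ]
scene 0 -1 884 0.162 [0.613 0.034 0.059] 0.0068
scene 0 -1 884 0.171 [0.6156 0.0327 0.0583] 0.0067Traceback (most recent call last):
  File "<stdin>", line 10, in <module>
  File "h.py", line 9, in onz
    c,d=ray(n,px); return c+d*(z-c[2])/d[2]
        ~~~^^^^^^
  File "h.py", line 4, in ray
    m=optics.camera_model(n); T=m["camera_from_world"]
ValueError: time passes only in moves, steps and waits
```

The crop shows a black housing with a steel disc and a black bar. The white lines nearly meet at top-view pixels (286,202) and (292,217), and the red button is at (302,245). The measured housing radius (45 mm) and disc radius (34 mm) match the description, so this is the right grinder. I get the axis at about (0.611, 0.0366) and the yaw at about 22.4°. I'll raise the arm first, then travel.

```bash
python3 -m pendant '0 0 -1.5 0 0 2 0.6; 0 0 -2.8 0 0 4 0.6; -1.2 -0.7 -2.8 0 0 6 0.6; -2.4 -1.4 -2.8 0 0 8 0.6; -3.6 -2.1 -2.8 0 0 10 0.6'
cat > go.py <<'E'
# how far to go: python3 go.py x y z yaw_of_tool_x_deg
import sys; from h import *
from scipy.spatial.transform import Rotation as Ro
s=status.sense(); R=np.array(s["eef_rot"]); p=np.array(s["position"])
t=np.array([float(v) for v in sys.argv[1:4]]); ya=np.radians(float(sys.argv[4])); ti=np.radians(float(sys.argv[5])) if len(sys.argv)>5 else 0
# tool z = down, tilted ti so that body leans to -x of yaw
z=np.array([np.sin(ti)*np.cos(ya),np.sin(ti)*np.sin(ya),-np.cos(ti)])
x=np.array([np.cos(ti)*np.cos(ya),np.cos(ti)*np.sin(ya),np.sin(ti)])
T=np.c_[x,np.cross(z,x),z]
print("t",s["t"],"pos",p.round(4),"yawx",np.degrees(np.arctan2(R[1,0],R[0,0])).round(2),"F",np.round(s["force"],2),"M",np.round(s["moment"],3),"q",np.round(s["q"],2),"op",round(s["opening"],3))
print("shift units",(R.T@(t-p)/.04).round(3),"turn units",(np.degrees(Ro.from_matrix(R.T@T).as_rotvec())/5).round(3))
E
python3 go.py .611 .0366 .36 22.4
```

```text
t: 0.82
position: [0.3142, 0.403, 0.3603]
eef_rot: [[-0.313, 0.95, 0.0], [0.95, 0.313, 0.0], [0.0, 0.0, -1.0]]
force: [1.8, 0.5, 0.1]
opening: 0.603
t 0.825 pos [0.3142 0.403  0.3603] yawx 108.26 F [1.79 0.52 0.14] M [ 0.04  -0.025  0.013] q [-1.1   0.5   0.24  1.51 -0.12  1.15 -0.53] op 0.603
shift units [-1.1023e+01  4.1770e+00  8.0000e-03] turn units [ 0.0000e+00 -1.0000e-03  1.7172e+01]
```

```bash
python3 -m pendant '-1.35 0.5 0 0 0 2 0.6; -2.7 1.02 0 0 0 4 0.6; -4.05 1.53 0 0 0 6 0.6; -5.4 2.04 0 0 0 8 0.6; -6.75 2.55 0 0 0 10 0.6'
python3 go.py .611 .0366 .30 22.4
```

```text
t: 1.45
position: [0.497, 0.1796, 0.3603]
eef_rot: [[0.526, 0.851, 0.0], [0.851, -0.526, 0.0], [0.0, -0.0, -1.0]]
force: [0.2, 2.0, 0.9]
opening: 0.604
t 1.45 pos [0.497  0.1796 0.3603] yawx 58.28 F [0.22 1.98 0.86] M [ 0.026  0.034 -0.027] q [-0.66  0.56  0.48  1.45 -0.27  1.19 -0.7 ] op 0.604
shift units [-1.542  4.305  1.508] turn units [-1.000e-03 -1.000e-03  7.175e+00]
```

```bash
python3 -m pendant '-0.4 1.2 0 0 0 2 0.6; -0.8 2.4 0.3 0 0 4 0.6; -1.2 3.4 0.7 0 0 6 0.6; -1.54 4.3 1.2 0 0 7.18 0.6; -1.54 4.3 1.5 0 0 7.18 0.6'
python3 go.py .611 .0366 .23 22.4
python3 - <<'E'
from h import *
a=optics.grab_frame("top"); b=optics.grab_frame("scene")
crop("",a,200,120,160,160,3,"pics/d_top.png"); crop("",b,190,140,140,140,4,"pics/d_sc.png")
E
```

```text
t: 2.08
position: [0.6112, 0.0363, 0.2987]
eef_rot: [[0.924, 0.381, -0.001], [0.381, -0.924, -0.002], [-0.002, 0.001, -1.0]]
force: [-0.3, 1.4, -0.3]
opening: 0.605
t 2.075 pos [0.6112 0.0363 0.2987] yawx 22.41 F [-0.31  1.4  -0.26] M [ 0.02   0.039 -0.016] q [-0.37  0.79  0.6   1.26 -0.44  1.23 -0.94] op 0.605
shift units [ 1.000e-03 -1.100e-02  1.718e+00] turn units [0.01  0.023 0.003]
```

View pics/d_sc.png

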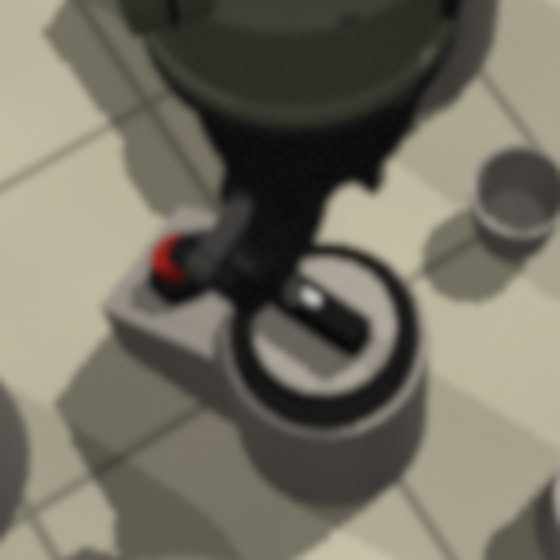

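```bash
python3 -m pendant '0 0 1 0 0 0 0.6; 0 0 1.8 0 0 0 0.6; 0 0 2.3 0 0 0 0.6; 0 0 2.6 0 0 0 0.6; 0 0 2.68 0 0 0 0.6'
python3 go.py .611 .0366 .191 22.4
python3 - <<'E'
from h import *
a=optics.grab_frame("top"); b=optics.grab_frame("scene")
crop("",a,200,120,160,160,3,"pics/e_top.png"); crop("",b,190,140,140,140,4,"pics/e_sc.png")
E
```

```text
t: 2.8
position: [0.6107, 0.0394, 0.1933]
eef_rot: [[0.922, 0.387, 0.0], [0.387, -0.922, 0.0], [0.0, -0.0, -1.0]]
force: [0.3, 0.6, 0.1]
opening: 0.597
t 2.8 pos [0.6107 0.0394 0.1933] yawx 22.74 F [0.27 0.59 0.1 ] M [-0.022  0.001 -0.023] q [-0.36  0.89  0.54  1.42 -0.51  0.97 -0.86] op 0.597
shift units [-0.02   0.068  0.058] turn units [-0.002 -0.002  0.069]
```

View pics/e_sc.png

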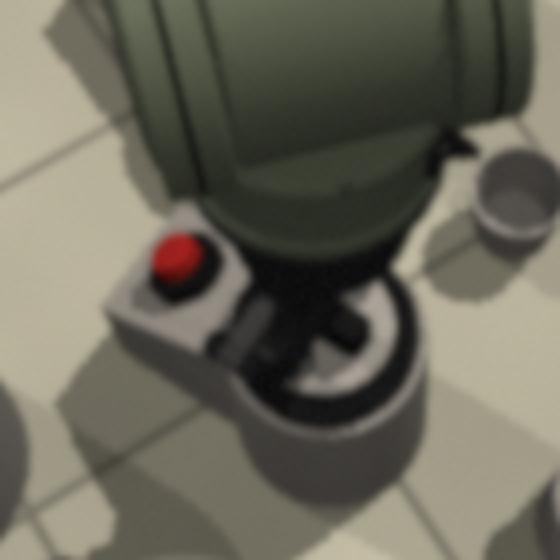

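```bash
python3 go.py .611 .0366 .191 22.4
```

```text
t 2.9 pos [0.6109 0.0391 0.1936] yawx 22.71 F [-0.7  -0.55  0.37] M [ 0.016 -0.017 -0.049] q [-0.36  0.89  0.54  1.42 -0.51  0.97 -0.86] op 0.601
shift units [-0.022  0.059  0.066] turn units [ 0.002 -0.007  0.063]
```

```bash
python3 -m pendant '-0.02 0.06 0.06 0 0 0 0.6; -0.02 0.06 0.06 0 0 0 0.4; -0.02 0.06 0.06 0 0 0 0.15; -0.02 0.06 0.06 0 0 0 0; -0.02 0.06 0.06 0 0 0 0'
python3 go.py .611 .0366 .191 22.4
python3 -m pendant '0 0 0 0 0 0 0; 0 0 0 0 0 0 0; 0 0 0 0 0 0 0; 0 0 0 0 0 0 0; 0 0 0 0 0 0 0'
python3 go.py .611 .0366 .191 22.4
```

```text
t: 3.52
position: [0.611, 0.0363, 0.191]
eef_rot: [[0.923, 0.386, 0.0], [0.386, -0.923, -0.0], [0.0, 0.0, -1.0]]
force: [-1.4, -0.8, 5.8]
opening: 0.177
t 3.525 pos [0.611  0.0363 0.191 ] yawx 22.68 F [-1.4  -0.79  5.76] M [-0.057  0.316 -0.066] q [-0.35  0.89  0.54  1.42 -0.51  0.97 -0.86] op 0.177
shift units [ 0.003 -0.007  0.001] turn units [ 0.003 -0.004  0.056]
t: 4.15
position: [0.611, 0.0363, 0.191]
eef_rot: [[0.923, 0.386, 0.0], [0.386, -0.923, -0.0], [0.0, 0.0, -1.0]]
force: [-1.4, -0.0, 5.5]
opening: 0.179
t 4.15 pos [0.611  0.0363 0.191 ] yawx 22.68 F [-1.41 -0.05  5.5 ] M [0.011 0.32  0.007] q [-0.35  0.89  0.54  1.42 -0.51  0.97 -0.86] op 0.179
shift units [ 0.003 -0.007  0.   ] turn units [ 0.003 -0.003  0.057]
```

```bash
cat > st.py <<'E'
from h import *
s=status.sense(); R=np.array(s["eef_rot"]); p=np.array(s["position"])
print("t",round(s["t"],3),"pos",p.round(4),"yaw",np.degrees(np.arctan2(R[1,0],R[0,0])).round(2),"F",np.round(s["force"],2),"M",np.round(s["moment"],3),"eff7",np.round(s["effort"][4:],3),"op",round(s["opening"],3))
E
python3 st.py
python3 -m pendant '0 0 0 0 0 0.8 0; 0 0 0 0 0 1.6 0; 0 0 0 0 0 2.4 0; 0 0 0 0 0 3.2 0; 0 0 0 0 0 4 0' >/dev/null; python3 st.py
python3 -m pendant '0 0 0 0 0 0.2 0; 0 0 0 0 0 0.4 0; 0 0 0 0 0 0.4 0; 0 0 0 0 0 0.4 0; 0 0 0 0 0 0.4 0' >/dev/null; python3 st.py
```

```text
t 4.15 pos [0.611  0.0363 0.191 ] yaw 22.68 F [-1.41 -0.05  5.5 ] M [0.011 0.32  0.007] eff7 [-0.095 -0.396  0.023] op 0.179
t 4.775 pos [0.611  0.0363 0.191 ] yaw 2.55 F [-1.47 -0.32  6.12] M [-0.021  0.278  0.013] eff7 [ 0.225 -0.539  1.442] op 0.178
t 5.4 pos [0.611  0.0363 0.191 ] yaw 0.68 F [-1.46 -1.02  5.2 ] M [-0.074  0.306 -0.092] eff7 [-0.161 -0.346  0.027] op 0.173
```

```bash

python3 -m pendant '0 0 0 0 0 0.2 0; 0 0 0 0 0 0.4 0; 0 0 0 0 0 0.4 0; 0 0 0 0 0 0.4 0; 0 0 0 0 0 0.4 0' >/dev/null; python3 st.py
python3 -m pendant '0 0 0 0 0 0.2 0; 0 0 0 0 0 0.4 0; 0 0 0 0 0 0.4 0; 0 0 0 0 0 0.4 0; 0 0 0 0 0 0.4 0' >/dev/null; python3 st.py
```

```text
t 6.025 pos [0.611  0.0363 0.191 ] yaw -1.32 F [-1.19 -0.45  5.8 ] M [-0.038  0.322 -0.02 ] eff7 [-0.159 -0.345  0.03 ] op 0.177
t 6.65 pos [0.611  0.0362 0.191 ] yaw -3.32 F [-1.07  0.73  5.07] M [-0.044  0.267  0.016] eff7 [-0.163 -0.342  0.03 ] op 0.175
```

```bash

python3 -m pendant '0 0 0 0 0 0.2 0; 0 0 0 0 0 0.4 0; 0 0 0 0 0 0.4 0; 0 0 0 0 0 0.4 0; 0 0 0 0 0 0.4 0' >/dev/null; python3 st.py
```

```text
t 7.275 pos [0.611  0.0362 0.191 ] yaw -5.32 F [-1.63 -0.33  5.6 ] M [-0.105  0.291 -0.031] eff7 [-0.169 -0.34   0.03 ] op 0.172
```

```bash

python3 -m pendant '0 0 0 0 0 0.2 0; 0 0 0 0 0 0.4 0; 0 0 0 0 0 0.4 0; 0 0 0 0 0 0.4 0; 0 0 0 0 0 0.4 0' >/dev/null; python3 st.py
```

```text
t 7.9 pos [0.611  0.0362 0.191 ] yaw -7.32 F [-0.97 -0.28  5.79] M [-0.007  0.301 -0.038] eff7 [-0.173 -0.338  0.03 ] op 0.174
```

```bash

python3 -m pendant '0 0 0 0 0 0.2 0; 0 0 0 0 0 0.4 0; 0 0 0 0 0 0.4 0; 0 0 0 0 0 0.4 0; 0 0 0 0 0 0.4 0' >/dev/null; python3 st.py
```

```text
t 8.525 pos [0.611  0.0362 0.191 ] yaw -9.32 F [-0.89 -0.23  6.29] M [-0.031  0.326 -0.044] eff7 [-0.18  -0.335  0.03 ] op 0.177
```

```bash

python3 -m pendant '0 0 0 0 0 0.2 0; 0 0 0 0 0 0.4 0; 0 0 0 0 0 0.4 0; 0 0 0 0 0 0.4 0; 0 0 0 0 0 0.4 0' >/dev/null; python3 st.py
```

```text
t 9.15 pos [0.611  0.0363 0.191 ] yaw -11.32 F [-1.38 -0.46  5.36] M [-0.115  0.286 -0.004] eff7 [-0.185 -0.332  0.03 ] op 0.174
```

```bash

python3 -m pendant '0 0 0 0 0 0.2 0; 0 0 0 0 0 0.4 0; 0 0 0 0 0 0.4 0; 0 0 0 0 0 0.4 0; 0 0 0 0 0 0.4 0' >/dev/null; python3 st.py
python3 - <<'E'
from h import *
b=optics.grab_frame("scene")
crop("",b,190,140,140,140,4,"pics/f_sc.png")
E
python3 st.py
```

```text
t 9.775 pos [0.611  0.0362 0.191 ] yaw -13.32 F [-0.53  0.38  6.37] M [-0.06   0.289 -0.014] eff7 [-0.192 -0.33   0.03 ] op 0.178
t 9.825 pos [0.611  0.0363 0.191 ] yaw -13.32 F [-1.17 -0.8   5.33] M [-0.09   0.289 -0.04 ] eff7 [-0.191 -0.33   0.03 ] op 0.177
```

View pics/f_sc.png

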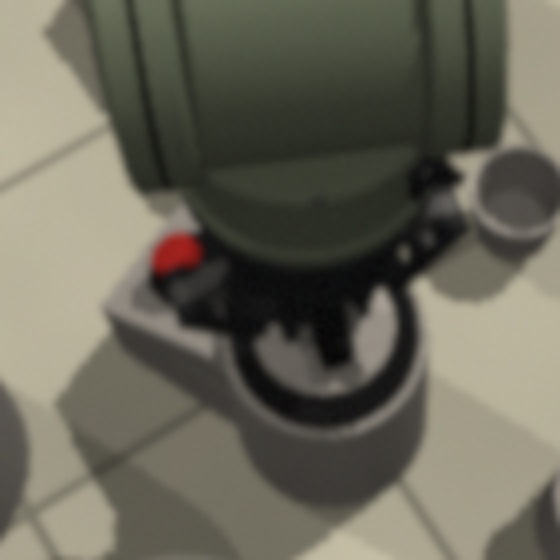

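The bar has turned with the gripper: its end is now at crop pixel (335,345). There is no stop yet, so I'll continue.

```bash

python3 -m pendant '0 0 0 0 0 0.2 0; 0 0 0 0 0 0.4 0; 0 0 0 0 0 0.4 0; 0 0 0 0 0 0.4 0; 0 0 0 0 0 0.4 0' >/dev/null; python3 st.py
```

```text
t 10.45 pos [0.611  0.0363 0.191 ] yaw -15.31 F [-1.24 -0.09  5.88] M [-0.045  0.285  0.045] eff7 [-0.207 -0.323 -0.021] op 0.173
```

```bash

python3 -m pendant '0 0 0 0 0 0.1 0; 0 0 0 0 0 0.2 0; 0 0 0 0 0 0.2 0; 0 0 0 0 0 0.2 0; 0 0 0 0 0 0.2 0' >/dev/null; python3 st.py
```

```text
t 11.075 pos [0.611  0.0362 0.191 ] yaw -16.31 F [-0.64 -0.08  6.16] M [-0.048  0.298  0.041] eff7 [-0.218 -0.317 -0.058] op 0.178
```

```bash

python3 -m pendant '0 0 0 0 0 0.1 0; 0 0 0 0 0 0.2 0; 0 0 0 0 0 0.2 0; 0 0 0 0 0 0.2 0; 0 0 0 0 0 0.2 0' >/dev/null; python3 st.py
```

```text
t 11.7 pos [0.611  0.0363 0.191 ] yaw -17.31 F [-1.25 -0.46  6.09] M [-0.154  0.299  0.097] eff7 [-0.227 -0.31  -0.096] op 0.176
```

```bash

python3 -m pendant '0 0 0 0 0 0.1 0; 0 0 0 0 0 0.2 0; 0 0 0 0 0 0.2 0; 0 0 0 0 0 0.2 0; 0 0 0 0 0 0.2 0' >/dev/null; python3 st.py
```

```text
t 12.325 pos [0.611  0.0363 0.1911] yaw -18.31 F [-0.23  0.19  5.82] M [-0.037  0.216  0.124] eff7 [-0.234 -0.302 -0.136] op 0.177
```

```bash

python3 -m pendant '0 0 0 0 0 0.1 0; 0 0 0 0 0 0.22 0; 0 0 0 0 0 0.22 0; 0 0 0 0 0 0.22 0; 0 0 0 0 0 0.22 0' >/dev/null; python3 st.py
```

```text
t 12.95 pos [0.611  0.0363 0.191 ] yaw -19.4 F [-0.43 -0.06  6.22] M [-0.055  0.246  0.171] eff7 [-0.242 -0.292 -0.18 ] op 0.173
```

```bash

python3 -m pendant '0 0 0 0 0 0 0; 0 0 0 0 0 0 0; 0 0 0 0 0 0 0; 0 0 0 0 0 0 0; 0 0 0 0 0 0 0' >/dev/null; python3 st.py
```

```text
t 13.575 pos [0.611  0.0363 0.191 ] yaw -19.4 F [-1.49  0.01  5.91] M [-0.015  0.22   0.147] eff7 [-0.242 -0.293 -0.18 ] op 0.172
```

```bash

python3 -m pendant '0 0 0 0 0 -1.26 0; 0 0 0 0 0 -2.52 0; 0 0 0 0 0 -3.78 0; 0 0 0 0 0 -5.04 0; 0 0 0 0 0 -6.3 0' >/dev/null; python3 st.py
python3 -m pendant '0 0 0 0 0 -1.26 0; 0 0 0 0 0 -2.52 0; 0 0 0 0 0 -3.78 0; 0 0 0 0 0 -5.04 0; 0 0 0 0 0 -6.3 0' >/dev/null; python3 st.py
python3 -m pendant '0 0 0 0 0 -0.2 0; 0 0 0 0 0 -0.4 0; 0 0 0 0 0 -0.4 0; 0 0 0 0 0 -0.4 0; 0 0 0 0 0 -0.4 0' >/dev/null; python3 st.py
```

```text
t 14.2 pos [0.611  0.0362 0.191 ] yaw 12.29 F [-0.86 -0.39  4.92] M [-0.078  0.322 -0.035] eff7 [-0.869 -0.128 -2.273] op 0.171
t 14.825 pos [0.611  0.0363 0.1911] yaw 43.79 F [-2.01  0.83  5.07] M [ 0.003  0.374 -0.018] eff7 [-0.825 -0.295 -2.222] op 0.176
t 15.45 pos [0.611  0.0363 0.191 ] yaw 45.47 F [-1.8   0.1   7.42] M [0.021 0.396 0.038] eff7 [-0.079 -0.541 -0.027] op 0.176
```

```bash

python3 -m pendant '0 0 0 0 0 -0.2 0; 0 0 0 0 0 -0.4 0; 0 0 0 0 0 -0.4 0; 0 0 0 0 0 -0.4 0; 0 0 0 0 0 -0.4 0' >/dev/null; python3 st.py
```

```text
t 16.075 pos [0.611  0.0363 0.191 ] yaw 47.48 F [-1.82 -0.51  6.69] M [0.022 0.41  0.051] eff7 [-0.08  -0.541 -0.029] op 0.171
```

```bash

python3 -m pendant '0 0 0 0 0 -0.2 0; 0 0 0 0 0 -0.4 0; 0 0 0 0 0 -0.4 0; 0 0 0 0 0 -0.4 0; 0 0 0 0 0 -0.4 0' >/dev/null; python3 st.py
```

```text
t 16.7 pos [0.611  0.0363 0.191 ] yaw 49.48 F [-1.59  0.47  7.52] M [0.039 0.428 0.043] eff7 [-0.077 -0.545 -0.03 ] op 0.175
```

```bash

python3 -m pendant '0 0 0 0 0 -0.2 0; 0 0 0 0 0 -0.4 0; 0 0 0 0 0 -0.4 0; 0 0 0 0 0 -0.4 0; 0 0 0 0 0 -0.4 0' >/dev/null; python3 st.py
```

```text
t 17.325 pos [0.611  0.0363 0.191 ] yaw 51.47 F [-2.44  0.29  6.57] M [ 0.033  0.399 -0.   ] eff7 [-0.073 -0.549 -0.03 ] op 0.175
```

```bash

python3 -m pendant '0 0 0 0 0 -0.2 0; 0 0 0 0 0 -0.4 0; 0 0 0 0 0 -0.4 0; 0 0 0 0 0 -0.4 0; 0 0 0 0 0 -0.4 0' >/dev/null; python3 st.py
```

```text
t 17.95 pos [0.611  0.0363 0.191 ] yaw 53.47 F [-2.    0.05  7.38] M [0.045 0.38  0.009] eff7 [-0.068 -0.553 -0.03 ] op 0.173
```

```bash

python3 -m pendant '0 0 0 0 0 -0.2 0; 0 0 0 0 0 -0.4 0; 0 0 0 0 0 -0.4 0; 0 0 0 0 0 -0.4 0; 0 0 0 0 0 -0.4 0' >/dev/null; python3 st.py
```

```text
t 18.575 pos [0.611  0.0363 0.191 ] yaw 55.47 F [-1.46 -0.18  7.3 ] M [0.016 0.436 0.021] eff7 [-0.063 -0.557 -0.03 ] op 0.173
```

```bash

python3 -m pendant '0 0 0 0 0 -0.2 0; 0 0 0 0 0 -0.4 0; 0 0 0 0 0 -0.4 0; 0 0 0 0 0 -0.4 0; 0 0 0 0 0 -0.4 0' >/dev/null; python3 st.py
```

```text
t 19.2 pos [0.611  0.0363 0.191 ] yaw 57.47 F [-1.19  0.63  7.02] M [0.037 0.406 0.013] eff7 [-0.059 -0.562 -0.029] op 0.175
```

```bash

python3 -m pendant '0 0 0 0 0 -0.2 0; 0 0 0 0 0 -0.3 0; 0 0 0 0 0 -0.3 0; 0 0 0 0 0 -0.3 0; 0 0 0 0 0 -0.3 0' >/dev/null; python3 st.py
```

```text
t 19.825 pos [0.611  0.0363 0.191 ] yaw 58.97 F [-1.96  0.2   6.74] M [0.013 0.434 0.014] eff7 [-0.049 -0.56  -0.022] op 0.174
```

```bash

python3 -m pendant '0 0 0 0 0 -0.2 0; 0 0 0 0 0 -0.3 0; 0 0 0 0 0 -0.3 0; 0 0 0 0 0 -0.3 0; 0 0 0 0 0 -0.3 0' >/dev/null; python3 st.py
```

```text
t 20.45 pos [0.611  0.0363 0.191 ] yaw 60.47 F [-0.7  -0.01  6.71] M [ 0.076  0.402 -0.089] eff7 [-0.012 -0.523  0.024] op 0.176
```

```bash

python3 -m pendant '0 0 0 0 0 -0.1 0; 0 0 0 0 0 -0.2 0; 0 0 0 0 0 -0.2 0; 0 0 0 0 0 -0.2 0; 0 0 0 0 0 -0.2 0' >/dev/null; python3 st.py
```

```text
t 21.075 pos [0.611  0.0363 0.191 ] yaw 61.47 F [-1.89  0.31  5.94] M [ 0.062  0.321 -0.049] eff7 [ 0.016 -0.491  0.061] op 0.176
```

```bash

python3 -m pendant '0 0 0 0 0 -0.15 0; 0 0 0 0 0 -0.3 0; 0 0 0 0 0 -0.3 0; 0 0 0 0 0 -0.3 0; 0 0 0 0 0 -0.3 0' >/dev/null; python3 st.py
```

```text
t 21.7 pos [0.611  0.0363 0.191 ] yaw 62.96 F [-1.38  0.98  7.09] M [ 0.017  0.329 -0.111] eff7 [ 0.061 -0.437  0.119] op 0.174
```

```bash

python3 -m pendant '0 0 0 0 0 -0.15 0; 0 0 0 0 0 -0.34 0; 0 0 0 0 0 -0.34 0; 0 0 0 0 0 -0.34 0; 0 0 0 0 0 -0.34 0' >/dev/null; python3 st.py
```

```text
t 22.325 pos [0.6111 0.0363 0.191 ] yaw 64.66 F [-0.47 -0.31  7.38] M [ 0.021  0.266 -0.179] eff7 [ 0.115 -0.374  0.187] op 0.175
```

```bash

python3 -m pendant '0 0 0 0 0 0 0; 0 0 0 0 0 0 0; 0 0 0 0 0 0 0; 0 0 0 0 0 0 0; 0 0 0 0 0 0 0' >/dev/null; python3 st.py
```

```text
t 22.95 pos [0.6111 0.0363 0.191 ] yaw 64.66 F [0.02 0.71 6.09] M [ 0.033  0.259 -0.142] eff7 [ 0.115 -0.374  0.187] op 0.173
```

```bash

python3 -m pendant '0 0 0 0 0 1.26 0; 0 0 0 0 0 2.52 0; 0 0 0 0 0 3.78 0; 0 0 0 0 0 5.04 0; 0 0 0 0 0 6.0 0' >/dev/null; python3 st.py
python3 -m pendant '0 0 0 0 0 1 0; 0 0 0 0 0 1.8 0; 0 0 0 0 0 2.3 0; 0 0 0 0 0 2.45 0; 0 0 0 0 0 2.45 0' >/dev/null; python3 st.py
```

```text
t 23.575 pos [0.611  0.0363 0.191 ] yaw 34.49 F [-1.6  -0.74  7.1 ] M [-0.039  0.4    0.051] eff7 [ 0.306 -0.671  1.387] op 0.178
t 24.2 pos [0.611  0.0363 0.191 ] yaw 22.41 F [-2.48  0.01  6.71] M [-0.018  0.357 -0.024] eff7 [-0.171 -0.468 -0.137] op 0.17
```

```bash

python3 -m pendant '0 0 0 0 0 0 0.3; 0 0 0 0 0 0 0.6; 0 0 0 0 0 0 0.6; 0 0 -0.3 0 0 0 0.6; 0 0 -1.2 0 0 0 0.6' >/dev/null; python3 st.py
python3 -m pendant '-0.8 -0.8 -1 0 0 0 0.4; -1.8 -1.8 -1.3 0 0 0 0.2; -2.8 -2.8 -1.3 0 0 0 0; -3.6 -3.6 -1.3 0 0 0 0; -4 -4 -1.3 0 0 0 0' ; python3 st.py
python3 - <<'E'
from h import *
a=optics.grab_frame("top"); b=optics.grab_frame("scene")
np.save("top2.npy",a); np.save("scene2.npy",b)
crop("",a,245,165,100,105,7,"pics/g_top.png"); crop("",b,210,180,100,90,7,"pics/g_sc.png")
E
```

```text
t 24.825 pos [0.6105 0.0364 0.2389] yaw 22.52 F [-0.28  0.31  1.22] M [-0.     0.03  -0.016] eff7 [-0.837 -2.935  0.894] op 0.602
t: 25.45
position: [0.4002, 0.1236, 0.2916]
eef_rot: [[0.923, 0.384, 0.0], [0.384, -0.923, 0.001], [0.001, -0.001, -1.0]]
force: [0.8, 0.0, 0.4]
opening: 0.002
t 25.45 pos [0.4002 0.1236 0.2916] yaw 22.59 F [0.76 0.01 0.35] M [-0.052 -0.028 -0.018] eff7 [-0.014  0.553  0.493] op 0.002
```

View pics/g_top.png

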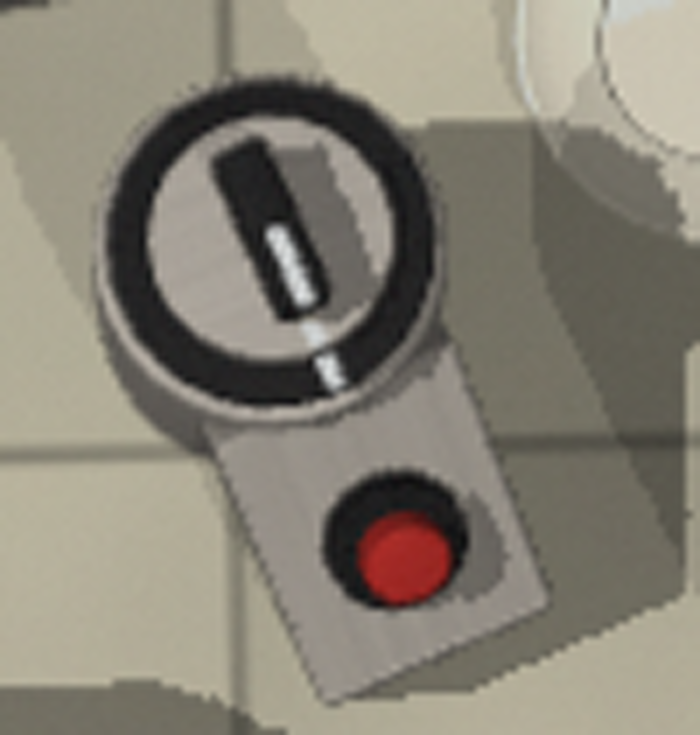

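View pics/g_sc.png

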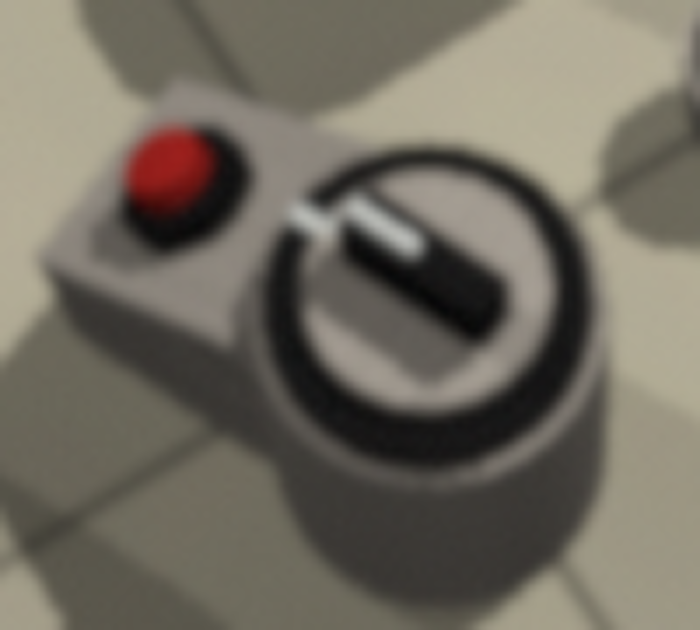

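```bash
python3 - <<'E'
from meas import *
ax=np.array([.611,.0366])
for f in("","2"):
    img=np.load(f"top{f}.npy")
    for (a,c,p),z in zip(bars("top",img,(255,172,60,65)),(.199,.171,.162)):
        d=ax-onz("top",c,z)[:2]
        W=np.array([onz("top",px(q,255,172),z)[:2] for q in p])
        v=np.linalg.svd(W-W.mean(0),full_matrices=0)[2][0]; v*=np.sign(v[0])
        print(f,a,np.degrees(np.arctan2(d[1],d[0])).round(2),np.hypot(*d).round(4),"axis dir",np.degrees(np.arctan2(v[1],v[0])).round(2))
    # bar outline: darkest, off the shadow
    x,y,w,h=box=(255,172,60,65); I=up(img,*box).max(2)
    m=((I<60)).astype(np.uint8); 
    cs,_=cv2.findContours(m,cv2.RETR_EXTERNAL,cv2.CHAIN_APPROX_NONE)
    for c in cs:
        mm=px(c[:,0].mean(0),x,y); 
        W=np.array([onz("top",px(q,x,y),.199)[:2]*1000 for q in c[:,0]],np.float32); r=cv2.minAreaRect(W)
        if 25<max(r[1])<60: print(" bar",r)
print(np.abs(np.load("top.npy").astype(int)-np.load("top2.npy"))[172:237,255:315].max())
E
```

```text
545 24.05 0.0118 axis dir 22.44
 214 23.0 0.029 axis dir 38.05
 179 23.15 0.0393 axis dir 24.19
 bar ((539.7349243164062, 4.7913360595703125), (30.041584014892578, 8.06615161895752), 88.60238647460938)
 bar ((609.5089111328125, 36.199302673339844), (48.68787384033203, 16.65514373779297), 22.902015686035156)
2 604 23.3 0.0121 axis dir 22.2
2 242 22.9 0.0291 axis dir 40.77
2 201 23.08 0.0392 axis dir 24.88
 bar ((539.7349853515625, 4.790675163269043), (30.04291343688965, 8.06615161895752), 88.60238647460938)
 bar ((609.4681396484375, 36.151588439941406), (48.65443420410156, 16.492595672607422), 22.327756881713867)
54
```

The dial is lined up: the bar lies at 22.3° and the mark at about 22.5–23°. Next is the button.

```bash
python3 go.py .4579 -.0263 .2243 22.5 35
```

```text
t 25.55 pos [0.4005 0.1238 0.2915] yawx 22.62 F [0.74 0.17 0.71] M [-0.015 -0.045  0.078] q [-0.79  0.5   0.68  1.95 -0.42  0.84 -1.06] op -0.002
shift units [-0.119  4.017  1.675] turn units [-0.023  6.993  0.019]
```

```bash
python3 -m pendant '0 0.8 -0.3 0 1 0 0; 0 1.6 -0.3 0 2.5 0 0; 0 2.6 0 0 4 0 0; -0.1 3.4 0.5 0 5.5 0 0; -0.12 4 1.0 0 7 0 0'; python3 go.py .4579 -.0263 .2243 22.5 35
```

```text
t: 26.18
position: [0.4576, 0.0345, 0.2774]
eef_rot: [[0.842, 0.412, 0.348], [0.364, -0.91, 0.197], [0.399, -0.039, -0.916]]
force: [1.1, 0.1, -0.4]
opening: -0.001
t 26.175 pos [0.4576 0.0345 0.2774] yawx 23.36 F [ 1.11  0.11 -0.39] M [-0.24   0.301  0.021] q [-0.08  0.4   0.08  2.19 -0.91  0.29 -0.32] op -0.001
shift units [-1.074  1.438  0.919] turn units [-0.575  2.306  0.101]
```

```bash
python3 -m pendant '-0.3 0.5 0.1 0 0.6 0 0; -0.6 0.9 0.4 -0.3 1.2 0 0; -0.9 1.3 0.6 -0.57 1.8 0.1 0; -1.07 1.44 0.9 -0.57 2.3 0.1 0; -1.07 1.44 0.92 -0.57 2.3 0.1 0'; python3 go.py .4579 -.0263 .2243 22.5 35
```

```text
t: 26.8
position: [0.4392, -0.0167, 0.3106]
eef_rot: [[0.77, 0.382, 0.51], [0.276, -0.922, 0.273], [0.575, -0.069, -0.816]]
force: [0.4, 0.0, 0.2]
opening: 0.002
t 26.8 pos [ 0.4392 -0.0167  0.3106] yawx 19.73 F [0.35 0.04 0.2 ] M [-0.298  0.519 -0.029] q [ 0.75  0.4  -0.8   2.31 -1.36  0.03  0.23] op 0.002
shift units [-0.947  0.548  1.934] turn units [-0.649 -0.033 -0.452]
```

The wrist is near its limit (j6 ≈ 0) at this tilt. I'll go back to pointing down and press with the edge of the fingertip, moving along the button's axis.

```bash
python3 go.py .46 -.02 .27 22.5 0
```

```text
t 26.8 pos [ 0.4392 -0.0167  0.3106] yawx 19.73 F [0.35 0.04 0.2 ] M [-0.298  0.519 -0.029] q [ 0.75  0.4  -0.8   2.31 -1.36  0.03  0.23] op 0.002
shift units [-0.206  0.344  1.072] turn units [-0.767 -7.03  -0.24 ]
```

```bash
python3 -m pendant '0 0 0 -0.2 -1.4 0 0; 0 0 0 -0.4 -2.8 -0.1 0; 0 0.1 0.2 -0.6 -4.2 -0.2 0; -0.1 0.2 0.6 -0.77 -5.6 -0.24 0; -0.2 0.34 1.07 -0.77 -7.03 -0.24 0'; python3 go.py .46 -.02 .27 22.5 0
```

```text
t: 27.42
position: [0.4594, -0.0165, 0.2737]
eef_rot: [[0.893, 0.39, 0.224], [0.364, -0.919, 0.149], [0.264, -0.051, -0.963]]
force: [-0.9, 0.5, -1.8]
opening: 0.002
t 27.425 pos [ 0.4594 -0.0165  0.2737] yawx 22.2 F [-0.88  0.51 -1.82] M [-0.099  0.241  0.038] q [-0.09  0.45  0.25  2.05 -0.6   0.52 -0.55] op 0.002
shift units [-0.044  0.09   0.08 ] turn units [-0.598 -3.061  0.022]
```

```bash
python3 go.py .497 -.0101 .156 22.5 15
```

```text
t 27.425 pos [ 0.4594 -0.0165  0.2737] yawx 22.2 F [-0.88  0.51 -1.82] M [-0.099  0.241  0.038] q [-0.09  0.45  0.25  2.05 -0.6   0.52 -0.55] op 0.002
shift units [0.12  0.37  3.069] turn units [-0.594 -0.062 -0.056]
```

```bash
python3 -m pendant '0.1 0.1 0.6 -0.3 0 0 0; 0.12 0.2 1.2 -0.6 -0.06 -0.06 0; 0.12 0.3 1.6 -0.6 -0.06 -0.06 0; 0.12 0.37 2 -0.6 -0.06 -0.06 0; 0.12 0.37 2 -0.6 -0.06 -0.06 0'; python3 go.py .497 -.0101 .156 22.5 15
python3 - <<'E'
from h import *
a=optics.grab_frame("top"); b=optics.grab_frame("scene")
crop("",a,225,145,140,140,4,"pics/h_top.png"); crop("",b,180,130,140,140,4,"pics/h_sc.png")
E
```

```text
t: 28.05
position: [0.4875, -0.0152, 0.196]
eef_rot: [[0.892, 0.384, 0.24], [0.37, -0.923, 0.103], [0.261, -0.003, -0.965]]
force: [-0.4, 1.1, 0.4]
opening: 0.001
t 28.05 pos [ 0.4875 -0.0152  0.196 ] yawx 22.53 F [-0.4   1.14  0.36] M [-0.098  0.25  -0.015] q [-0.02  0.61  0.09  2.1  -0.72  0.25 -0.45] op 0.001
shift units [-1.000e-03 -2.400e-02  1.035e+00] turn units [-0.035 -0.026  0.005]
```

View pics/h_sc.png

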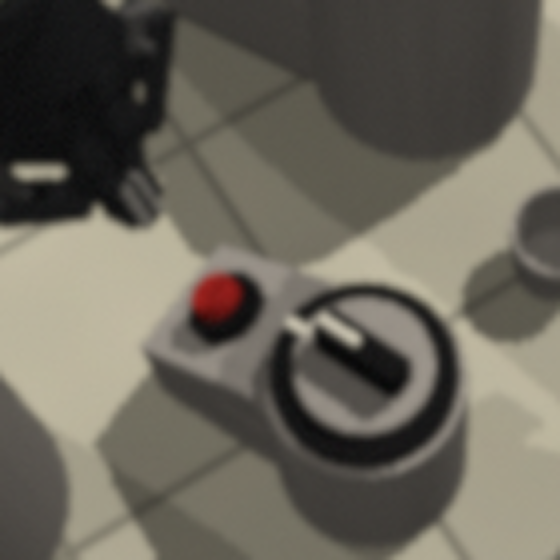

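```bash
python3 - <<'E'
from h import *
s=status.sense();R=np.array(s["eef_rot"]);p=np.array(s["position"])
print(p)
for d in(0,.017):
  P=p+d*R[:,2]
  print((proj("scene",P)-[180,130])*4,(proj("top",P)-[225,145])*4)
E
```

```text
[ 0.48737359 -0.01498169  0.19689243]
[126.71876582 195.03671218] [350.79641521 468.9177249 ]
[139.83136317 213.93106765] [344.78546036 460.67531923]
```

View pics/h_top.png

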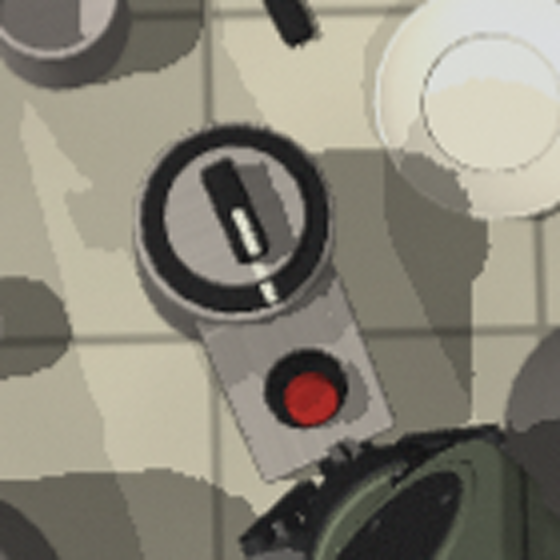

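```bash
python3 -m pendant '0 0 0.3 0 0 0 0; 0 -0.02 0.6 0 0 0 0; 0 -0.02 0.9 0 0 0 0; 0 -0.02 1.03 0 0 0 0; 0 -0.02 1.03 0 0 0 0'; python3 go.py .5076 -.0057 .1396 22.5 15
```

```text
t: 28.78
position: [0.4966, -0.0096, 0.1563]
eef_rot: [[0.891, 0.385, 0.24], [0.371, -0.923, 0.103], [0.261, -0.003, -0.965]]
force: [-0.6, 0.5, -0.0]
opening: -0.0
t 28.775 pos [ 0.4966 -0.0096  0.1563] yawx 22.59 F [-0.59  0.46 -0.02] M [-0.148  0.293  0.016] q [ 0.04  0.7  -0.04  2.12 -0.76  0.12 -0.41] op -0.0
shift units [0.172 0.016 0.479] turn units [-0.035 -0.026  0.017]
```

```bash
python3 -m pendant '0.05 0 0.12 0 0 0 0; 0.09 0.01 0.24 0 0 0 0; 0.12 0.01 0.33 0 0 0 0; 0.13 0.016 0.36 0 0 0 0; 0.13 0.016 0.36 0 0 0 0'; python3 go.py .5076 -.0057 .1396 22.5 15
```

```text
t: 29.4
position: [0.505, -0.0068, 0.144]
eef_rot: [[0.891, 0.385, 0.24], [0.371, -0.923, 0.103], [0.261, -0.002, -0.965]]
force: [0.2, -0.4, -0.2]
opening: -0.001
t 29.4 pos [ 0.505  -0.0068  0.144 ] yawx 22.6 F [ 0.23 -0.43 -0.25] M [-0.095  0.238  0.019] q [ 0.04  0.73 -0.05  2.1  -0.77  0.1  -0.41] op -0.001
shift units [0.04  0.001 0.124] turn units [-0.032 -0.029  0.02 ]
```

```bash
python3 - <<'E'
from h import *
a=optics.grab_frame("top"); b=optics.grab_frame("scene")
crop("",a,255,185,90,90,6,"pics/i_top.png"); crop("",b,200,160,70,70,7,"pics/i_sc.png")
E
python3 st.py
```

```text
t 29.5 pos [ 0.505  -0.0068  0.1441] yaw 22.61 F [ 0.53  0.01 -0.03] M [-0.11   0.285  0.036] eff7 [-0.111 -0.495  0.001] op 0.001
```

View pics/i_sc.png

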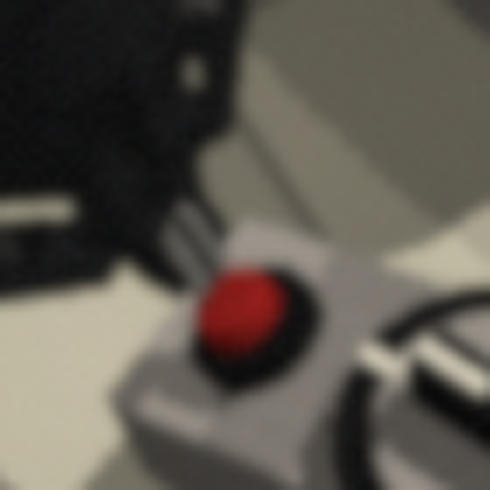

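View pics/i_top.png

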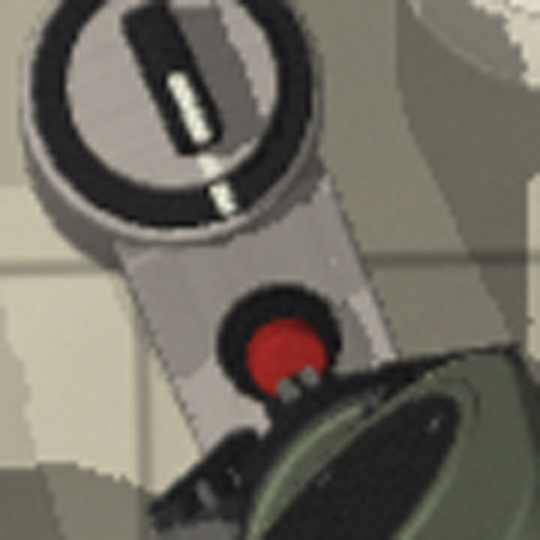

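```bash
python3 -m pendant '0.04 0 -0.02 0 0 0 0; 0.09 0 -0.02 0 0 0 0; 0.12 0 0.036 0 0 0 0; 0.12 0 0.036 0 0 0 0; 0.12 0 0.036 0 0 0 0'; python3 st.py
```

```text
t: 30.12
position: [0.5096, -0.0048, 0.1438]
eef_rot: [[0.891, 0.385, 0.24], [0.371, -0.923, 0.103], [0.261, -0.002, -0.965]]
force: [-0.8, -0.6, 0.2]
opening: 0.001
t 30.125 pos [ 0.5096 -0.0048  0.1438] yaw 22.6 F [-0.75 -0.62  0.17] M [-0.196  0.322  0.002] eff7 [-0.128 -0.499 -0.001] op 0.001
```

```bash
python3 -m pendant '0.01 0 0.024 0 0 0 0; 0.017 0 0.047 0 0 0 0; 0.017 0 0.047 0 0 0 0; 0.017 0 0.047 0 0 0 0; 0.017 0 0.047 0 0 0 0'; python3 st.py
```

```text
t: 30.75
position: [0.5107, -0.0044, 0.1422]
eef_rot: [[0.891, 0.385, 0.24], [0.371, -0.923, 0.103], [0.261, -0.002, -0.965]]
force: [-0.5, 1.3, 0.3]
opening: 0.001
t 30.75 pos [ 0.5107 -0.0044  0.1422] yaw 22.61 F [-0.45  1.27  0.26] M [-0.109  0.251  0.03 ] eff7 [-0.122 -0.496  0.   ] op 0.001
```

```bash
python3 -m pendant '0.01 0 0.024 0 0 0 0; 0.017 0 0.047 0 0 0 0; 0.017 0 0.047 0 0 0 0; 0.017 0 0.047 0 0 0 0; 0.017 0 0.047 0 0 0 0'; python3 st.py
```

```text
t: 31.38
position: [0.5117, -0.004, 0.1406]
eef_rot: [[0.891, 0.385, 0.24], [0.371, -0.923, 0.103], [0.261, -0.002, -0.965]]
force: [-0.7, 0.3, 2.0]
opening: -0.0
t 31.375 pos [ 0.5117 -0.004   0.1406] yaw 22.61 F [-0.73  0.32  1.99] M [-0.109  0.265  0.032] eff7 [-0.126 -0.492  0.001] op -0.0
```

```bash
python3 -m pendant '0.01 0 0.024 0 0 0 0; 0.017 0 0.047 0 0 0 0; 0.017 0 0.047 0 0 0 0; 0.017 0 0.047 0 0 0 0; 0.017 0 0.047 0 0 0 0'|grep force; python3 st.py
```

```text
force: [-1.7, -0.0, 2.8]
t 32.0 pos [ 0.5128 -0.0035  0.139 ] yaw 22.6 F [-1.72 -0.02  2.78] M [-0.195  0.267 -0.001] eff7 [-0.129 -0.493  0.002] op 0.001
```

```bash
python3 -m pendant '0.01 0 0.024 0 0 0 0; 0.017 0 0.047 0 0 0 0; 0.017 0 0.047 0 0 0 0; 0.017 0 0.047 0 0 0 0; 0.017 0 0.047 0 0 0 0'|grep force; python3 st.py
```

```text
force: [-1.8, -1.5, 4.1]
t 32.625 pos [ 0.5138 -0.003   0.1373] yaw 22.6 F [-1.81 -1.53  4.06] M [-0.215  0.341  0.007] eff7 [-0.133 -0.508  0.002] op -0.005
```

```bash
python3 -m pendant '0.004 0 0.012 0 0 0 0; 0.009 0 0.024 0 0 0 0; 0.009 0 0.024 0 0 0 0; 0.009 0 0.024 0 0 0 0; 0.009 0 0.024 0 0 0 0'|grep force; python3 st.py
```

```text
force: [-3.7, -1.3, 7.2]
t 33.25 pos [ 0.5143 -0.0029  0.1365] yaw 22.6 F [-3.71 -1.25  7.23] M [-0.205  0.513  0.009] eff7 [-0.153 -0.65   0.001] op 0.002
```

About 8 N along the axis, with a sharp rise in stiffness, so the button is fully in. I'll hold there and then back off.

```bash
python3 -m pendant '0 0 0 0 0 0 0; 0 0 0 0 0 0 0; 0 0 0 0 0 0 0; 0 0 0 0 0 0 0; 0 0 0 0 0 0 0'|grep force; python3 - <<'E'
from h import *
a=optics.grab_frame("top"); b=optics.grab_frame("scene")
crop("",a,255,185,90,90,6,"pics/j_top.png"); crop("",b,200,160,70,70,7,"pics/j_sc.png")
E
python3 st.py
python3 -m pendant '-0.03 0 -0.1 0 0 0 0; -0.1 0 -0.3 0 0 0 0; -0.2 0 -0.6 0 0 0 0; -0.4 0 -1.2 0 0 0 0; -0.7 0 -2 0 0 0 0'|grep -E 'force|pos'
python3 -m pendant '0 0 -0.6 0 0 0 0; 0 0 -1 0 0 0 0; 0 0 -1 0 0 0 0; 0 0 -1 0 0 0 0; 0 0 -1 0 0 0 0'|grep -E 'force|pos'
python3 - <<'E'
from h import *
a=optics.grab_frame("top"); b=optics.grab_frame("scene")
np.save("top3.npy",a)
crop("",a,200,90,200,190,4,"pics/k_top.png"); cv2.imwrite("pics/k_sc.png",b[:,:,::-1])
E
python3 st.py
```

```text
force: [-2.7, -1.3, 7.9]
t 33.975 pos [ 0.5144 -0.0029  0.1366] yaw 22.6 F [-3.29 -1.67  7.86] M [-0.246  0.491 -0.029] eff7 [-0.153 -0.65   0.001] op -0.0
position: [0.4694, -0.0216, 0.2073]
force: [-0.3, 0.3, 0.0]
position: [0.4605, -0.0255, 0.2445]
force: [0.2, -0.1, -0.1]
t 35.325 pos [ 0.4605 -0.0255  0.2446] yaw 22.59 F [ 0.52 -0.34  0.67] M [-0.177  0.24   0.017] eff7 [-0.414 -0.583  0.01 ] op -0.003
```

View pics/j_sc.png

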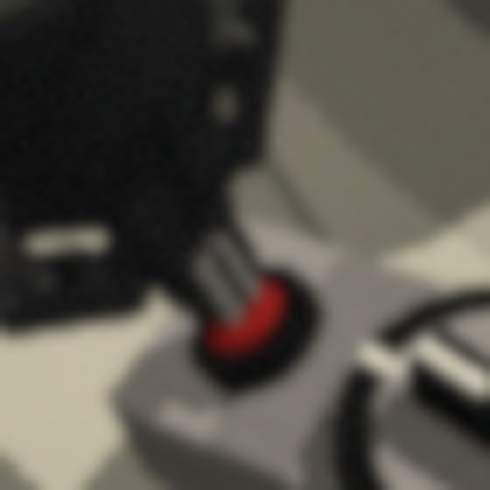

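View pics/k_top.png

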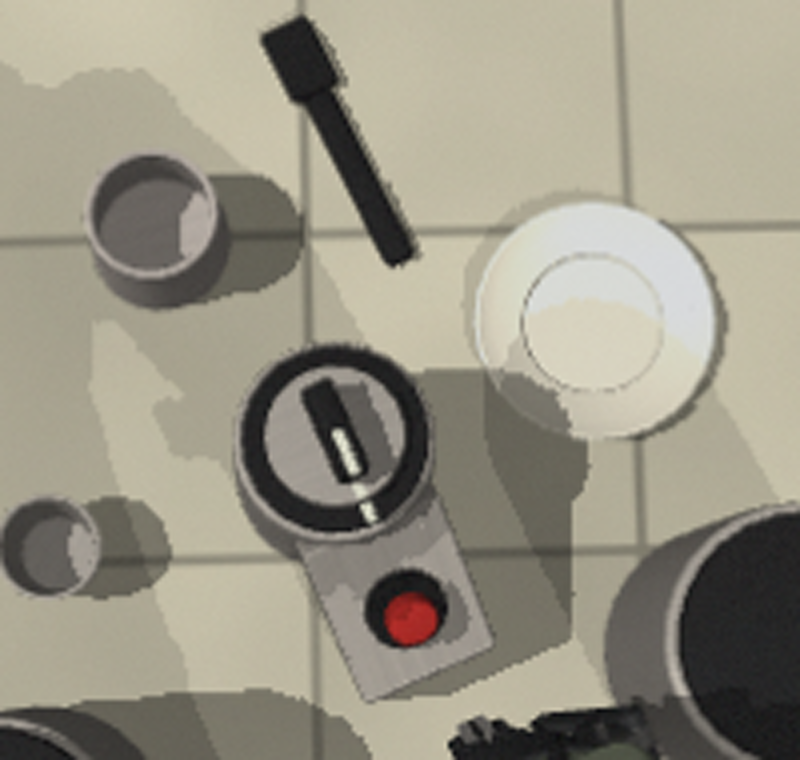

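View pics/k_sc.png

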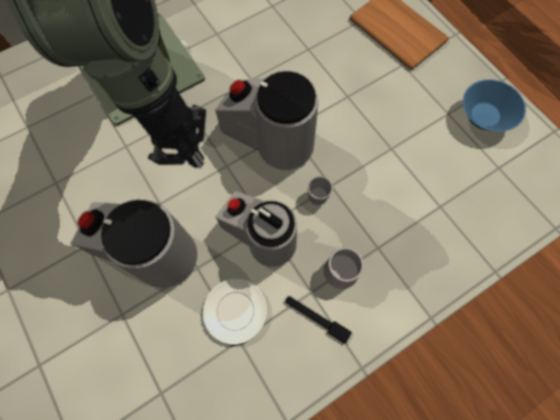

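The button is out again, the dial is still lined up, nothing else has moved, and the arm is clear of everything.

```bash
python3 -c "
from rig import workorder; print(workorder.finish_job())"
```

```text
the job is handed in; nothing more can be done
None
```

I've carried out the unlocking sequence, pressed the button and handed the job in at about 35 s, well inside the 64 s limit.

- **Clockwise stop:** I gripped the small grinder's dial and turned it clockwise. The stop was first felt at about 36° (0.64 rad). I leaned on it at about 0.2 N m and held for roughly a second.
- **Anticlockwise stop:** I then turned it back past the mark. This stop was met at about 36.5° (0.64 rad), and I again leaned at about 0.2 N m for roughly a second.
- **Line-up:** I turned the dial clockwise again until the white lines met. After I let go, the bar lay at 22.3° and the housing mark at 22.5–23°, which is within about 1° (the allowance is 4°). The final pictures show the lines still meeting.
- **Button:** I pressed it in to its end stop with about 8 N along its axis, held for more than 0.6 s and released. It came back out.
- **Bystanders:** the saucer, cup, brush and moka base are where they were, and the arm is clear of everything.

Three things did not go as expected:

- **Tilt not reached:** a full 35° tool tilt for the button ran into a wrist joint limit, so I pressed with the fingertip's edge at about 15° tilt, moving along the button's axis.
- **Softer turn against the stops:** past each stop the torque rose at only about half the quoted 4 N m per rad. I put this down to give in the grip. The wrist moment and the joint torque agreed on the size of the lean, to within a few hundredths of a N m.
- **Friction sign:** the small torque readings while turning freely (about 0.03 N m) had the opposite sign to what I expected, and I did not resolve why. It leaves the lean torques uncertain by about 0.03–0.06 N m, still inside 0.1 to 0.4.

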